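# Carry the top-heavy work lamp upright into its parking bracket

### The arm

A 6-joint arm with a two-finger parallel gripper is mounted at the origin on the work surface. World frame = base frame: x ahead of the robot, y to its left, z up, the work surface at z = 0. Lengths are in m, angles in rad, forces in N, time in s.
With the tool pointing down it reaches from about 0.35 to 0.975 m from the base axis. Payload 4.9 kg.
Tool frame: the origin (TCP) lies midway between the tips of the shut fingers; the grasp point (between the pads) lies 19 mm behind it (ctrl.hold_point_z is the distance from the TCP to the grasp point, in m); z points along the fingers, y is the line along which they close (so a half turn about z gives the same grasp; the last joint's range is limited). The gripper opens to 85 mm and grips with 20 to 120 N. Pads are 22 mm wide; open, the fingers measure 114 mm over their backs; the gripper's body (76 mm by 85 mm) begins 54 mm behind the grasp point. The pads swing forward as they close: fully open they stand 13 mm farther back than shut.
Start: joints at [1.044, 0.053, 1.613, -0, 1.476, -0.119], TCP at [0.248, 0.574, 0.231] pointing down, gripper open.
Joint ranges: [-3.01, 3.01], [-1.01, 2.22], [0.06, 2.58], [-1.02, 4.17], [0.09, 2.62], [-3.14, 3.14]. Speed limits (rad/s): [2.57, 2.57, 3.14, 3.14, 3.14, 3.14].

### API

Orientations are given as a rotation vector (axis times angle).
In Python, from station import status, viewer, finish_job, ctrl gives the robot as it stands.
- The arm moves only by the shell command python3 -m jog 'ROWS' [FORCE]. ROWS is JSON, a list of rows, each a list of 7 numbers: the turn, a rotation vector about the tool's x, y, z each as a share of 5 degrees, from -1 to 1, then the shift along the tool's x, y, z each as a share of 30 mm, from -1 to 1, then the opening, from -1 (shut) to 1 (fully open). A call has 1 to 5 rows; each row shifts and turns the commanded pose from where the row before left it, along the tool's axes as they then stand; what a row does not reach is not made up. A row lasts 1/8 s, in which the tool goes at most 62.5 mm and 10.7 degrees, less where a joint would pass 70% of its speed; a pose out of reach is approached as far as the arm can. A call with a number of a shift or a turn outside -1 to 1 is refused whole. A call with a gripper value outside its range is refused whole. The fingers move at their own pace and stop on an object; FORCE is the grip in N (left out, the last holds). Time passes only in rows, so rows that do not move let the fingers close. It gives the time, the measured TCP pose, the force, the opening and the grip force at its end, in the units of the state.
- status.get_obs(): the state, without advancing time (a new reading comes with each control period).
- viewer.get_image(name): name is "scene" or "side" or "wrist"; returns a dict with "img" (384x512x3 uint8, red, green, blue), "fovy" (degrees; the focal length in pixels is half the picture's height over the tangent of half this angle, whatever the lens; pixels are square), "cx", "cy" (the principal point, pixels), "rvec" (rotation vector, rad) and "tvec" (3), from world to camera coordinates, as OpenCV has them. Camera axes: x right, y down, z forward; pixel columns grow to the right and rows downward; lengths in m; the calibration is good to about 2 mm. The wrist camera is an equidistant fisheye: a pixel r from the principal point sees the ray r / f radians off the axis. A picture is of the moment at which its call begins. There is no depth.
- finish_job(): hands the job in; it is judged then, once.
The state is a dict: "t": time; "q": joint angles; "dq": joint speeds; "effort": joint torques, N m; "tool_pos": TCP position; "tool_rot": TCP orientation; "contact_force": force on the tool from outside, world axes, zero at the start; "wrist_torque": the same for the moment, N m; "opening": finger opening in m; "grip_force": force on a finger pad.
Only numpy, scipy, OpenCV 4.12 (cv2) and the standard library are available. Lean on these libraries where they do the work, as an engineer would, in place of code of your own. Each camera call takes 0.05 s, during which the arm holds its last target. There are 200 camera calls.

### The job

Lift the work lamp's carrying stand by its grip block clear of the plywood shelf, get the loose, top-heavy lamp off its stop by leaning the stand sideways, and keep it freely balanced upright in the air for at least four seconds. Still balanced and off its stops, bring it from the front into the parking bracket so that the lamp head enters between the two arms, then set the stand down flat and squarely in place, gently, and let go. Move only the stand: never touch the lamp itself, do not let it slam, and leave the mug, tin and drill alone.

Things in the scene. Friction and masses are not known exactly. Their poses are not given: they have to be found in the camera images.
- stand: Loose dark steel carrying stand, 0.45 kg, flat on the shelf at the start. Origin: centre of its underside below the lamp hinge; x ahead (from grip to lamp), y left, z up. Plate 205 x 120 x 10 mm (x -160 to +45 mm). Two posts at x = -36 and +36 mm, 168 mm high, 26 mm wide, carry the hinge: its axis runs along x at z = 150 mm.
- grip (a point): Pinch point: centre of the stand's black rubber grip block, 24 (x) x 60 (y) x 45 (z) mm, at (-120, 0, 122.5) mm in the stand's frame, on a thin riser (12 x 34 mm). Best pinched from above with the fingers closing along the stand's x.
- lamp: Lamp hinged in the stand, nominally 0.50 kg (within 15 percent), 275 mm tall. Origin on the hinge axis, z along its 18 mm tube to the head, x as the stand's. Grey battery pack 44 x 56 x 55 mm at its foot, centre 102.5 mm below the hinge. Centre of mass 9.5 mm above the hinge, inertia about the hinge 0.0058 kg m2 (nominal). Gravity tips it with 0.0465 N m/rad.
- lamp_head (a point): Centre of the lamp's black LED head, 44 x 56 x 60 mm (x, y, z), 115 mm above the hinge. Motion: th = sideways tilt of the lamp, ph = that of the stand, from vertical, about the stand's x: th'' = 4 th + 4 ph - 0.8 (th' - ph') + 0.82 a (a: the hinge's acceleration to +y), nominally. It falls in about 0.6 s; leaning the stand away from the lamp's lean brings it back.
- lamp_swing (a joint): Angle of the lamp in the stand about the stand's x (th - ph), rad: 0 in line, positive when the head leans to the stand's right (-y). Rubber bush: spring 0.0233 N m/rad towards 0, damping 0.00465 N m s/rad, no dry friction. Stops at -0.25 and +0.25; starts resting on +0.25 and leaves it once the stand leans about 0.125 rad the other way.
- bracket: Fixed aluminium parking bracket. Origin on the shelf where the stand's origin belongs; x is the way in and the stand's direction when parked, y left. Plywood foot (16 mm high) from x = 70 to 170 mm, 25 mm beyond the parked stand's plate; slim post at x = 104 mm up to 305 mm, crossbar at x = 90 to 100 mm. Parked, the lamp leans on one arm by about 0.1 rad.
- arms (a point): Point midway between the bracket's two arms, above its origin, at z = 285 mm. The arms are flat strips 84 mm apart inside (the head is 56 mm wide), 50 mm tall (z 260 to 310 mm), from x = -15 to +90 mm in the bracket's frame, with flared mouths out to x = -38 mm, 120 mm wide. With the stand raised by up to 50 mm the head still enters between them.
- mug: White ceramic mug, 82 mm wide, 90 mm high, a bystander; origin centre of its underside.
- tin: Red tin, 80 mm wide, 110 mm high, a bystander; origin centre of its underside.
- drill: Black and red cordless drill standing on its battery, 200 mm high, a bystander; origin centre of its underside.

How it is judged:
On the way, in this order (a step that is already met when the one before it is completed fails the run):
1. stand in the air (underside more than 15 mm up), lamp within 0.1 rad of vertical and within 0.16 rad of the stand's axis, touched by nothing, for 4 s (height (world z) of stand above 0.015 m and angle between lamp's own z axis and vertical below 0.1 rad and value of joint lamp_swing between -0.16 and 0.16 rad and contact force between lamp and anything else below 0.2 N), for 4 s.
2. lamp head between the bracket's arms (stand within 40 mm of its place) with the stand still in the air and the lamp off its stops (height (world z) of stand above 0.008 m and horizontal distance between stand and bracket below 0.04 m and value of joint lamp_swing between -0.2 and 0.2 rad), for 0.1 s.
At the end, for the whole second after the job is handed in: The stand stands flat on the shelf within 30 mm of its place in the bracket and within 0.15 rad of its direction, the lamp is held between the arms within 0.2 rad of upright, everything is at rest and released (horizontal distance between stand and bracket below 0.03 m and angle between the x axis of stand and the x axis of bracket, either way round below 0.15 rad and x of lamp in the frame of bracket above -0.03 m and height (world z) of stand below 0.006 m and angle between stand's own z axis and vertical below 0.05 rad and value of joint lamp_swing between -0.2 and 0.2 rad and angle between lamp's own z axis and vertical below 0.2 rad and linear speed of stand below 0.03 m/s and angular speed of lamp below 0.15 rad/s); the robot touches nothing.
It fails at once if the lamp is back on a stop (more than 0.2 rad) as it comes up to the bracket (horizontal distance between stand and bracket between 0.06 and 0.15 m and (value of joint lamp_swing above 0.2 rad or value of joint lamp_swing below -0.2 rad)).
It fails at once if the lamp slams about (turns faster than 3 rad/s) (angular speed of lamp above 3 rad/s).
It fails at once if the robot touches the lamp (contact force between any of the arm, the fingers and lamp above 1 N).
It fails at once if the stand is tipped over (0.6 rad) or dropped (faster than 0.6 m/s) (angle between stand's own z axis and vertical above 0.6 rad or linear speed of stand above 0.6 m/s).
It fails at once if a bystander is disturbed (30 mm) (distance of any of mug, tin, drill from where it was at the start of the episode above 0.03 m).
It also fails if it takes over 72 s, if anything falls off the work surface, if the arm or the gripper's body presses on something with over 40 N, if the wrist force passes 120 N, or if a joint passes its speed limit or range.

## Working session

There is one attempt and no reset: what is moved stays moved. The work goes in short steps, Python scripts to look and compute and a shell command to move; the robot and the scene stay as the last step left them, time stands still between calls to the robot, and variables do not carry over. Pictures are saved under pics/ and viewed, at most 10 in all, crops included, and the job is handed in when it is done.

```bash
mkdir -p pics; cat > h.py <<'E'
import numpy as np, cv2
from station import status, viewer
def cam(n):
    d=viewer.get_image(n); return d
def ray(d,u,v):
    f=192/np.tan(np.radians(d['fovy'])/2); p=np.array([(u-d['cx']),(v-d['cy'])])
    R=cv2.Rodrigues(np.array(d['rvec'],float))[0]; C=-R.T@np.array(d['tvec'])
    if d.get('wr'):
        r=np.linalg.norm(p); a=r/f; k=np.array([*(p/r*np.sin(a)),np.cos(a)])
    else: k=np.array([*(p/f),1.])
    k=R.T@k; return C,k/np.linalg.norm(k)
def proj(d,P):
    f=192/np.tan(np.radians(d['fovy'])/2); R=cv2.Rodrigues(np.array(d['rvec'],float))[0]
    p=R@np.array(P)+np.array(d['tvec']); return p[:2]/p[2]*f+[d['cx'],d['cy']]
def tri(a,b):
    A=np.zeros((3,3));B=np.zeros(3)
    for C,k in (a,b):
        M=np.eye(3)-np.outer(k,k);A+=M;B+=M@C
    P=np.linalg.solve(A,B); return P,[np.linalg.norm((np.eye(3)-np.outer(k,k))@(P-C)) for C,k in (a,b)]
def atz(r,z):
    C,k=r; return C+k*(z-C[2])/k[2]
E
python3 - <<'E'
from h import *
import pickle
D={}
for n in ('scene','side','wrist'):
    d=cam(n); d['wr']=n=='wrist'; D[n]=d
    print(n,d['fovy'],d['cx'],d['cy'],np.round(-cv2.Rodrigues(np.array(d['rvec'],float))[0].T@d['tvec'],3))
pickle.dump(D,open('d0.pkl','wb'))
for n in ('scene','side'):
    cv2.imwrite(f'pics/{n}0.png',cv2.resize(D[n]['img'][:,:,::-1],(800,600),interpolation=cv2.INTER_CUBIC))
o=status.get_obs();print(o['t'],o['tool_pos'],o['tool_rot'],o['opening'])
from station import ctrl;print([x for x in dir(ctrl) if x[0]!='_'])
E
```

```text
scene 57.46471086178854 261.7420828845212 193.37460399580874 [ 1.121 -0.319  0.942]
side 45.2118266654923 250.76045948654266 195.98469741513998 [-0.028 -0.799  1.306]
wrist 65.70646984690485 251.04952822906554 192.18827257263342 [0.188 0.599 0.372]
0.15 [0.24763537 0.57330775 0.23032495] [-6.36132406e-01 -3.07599568e+00  2.44484845e-03] 0.08559146452111728
['MotionError', 'hold_point_z']
```

View pics/scene0.png

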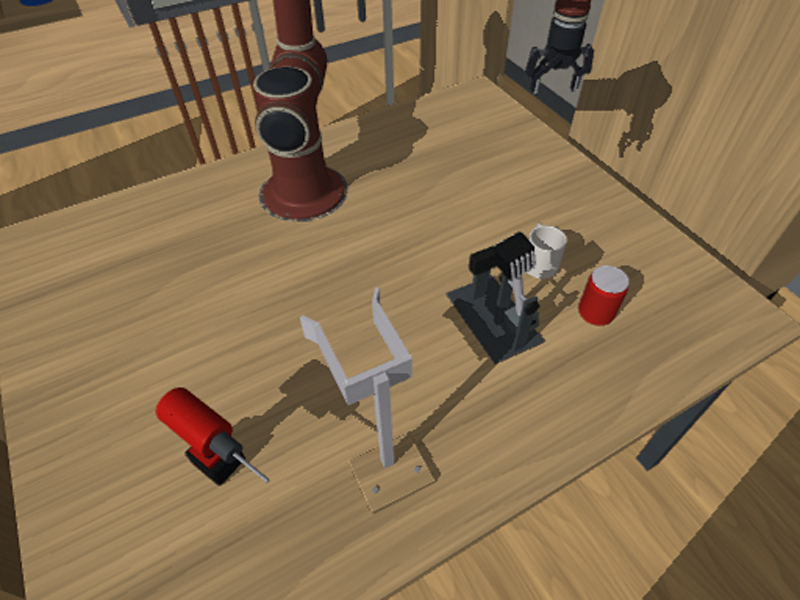

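View pics/side0.png

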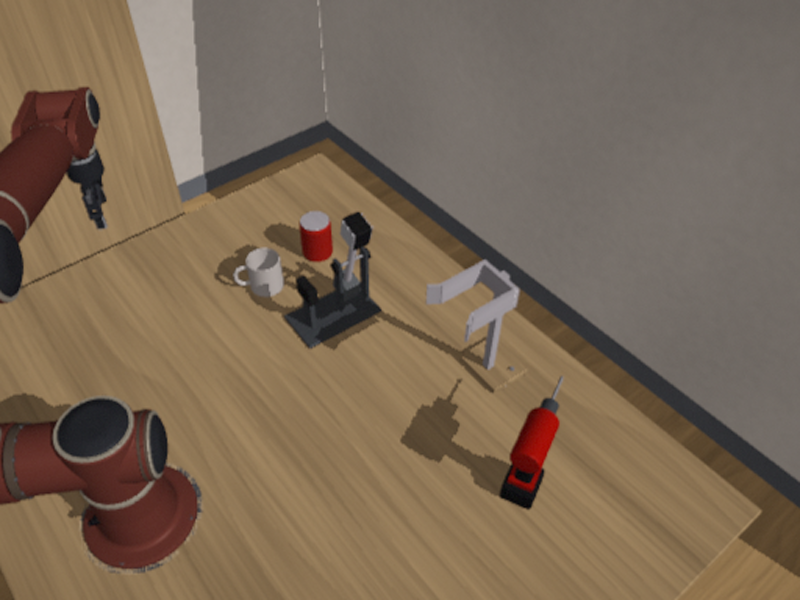

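The scene view (800x600) shows the stand around (495,310), with its grip to the left at about (497,255). The bracket head is near (360,350), the mug at (545,250), the tin at (605,295) and the drill at (205,430). The side view shows the stand at (335,300) with its grip at (308,290), and the bracket at (480,300). I'll enlarge crops next.

```bash
python3 - <<'E'
from h import *
import pickle
D=pickle.load(open('d0.pkl','rb'))
for n,(x,y,w,h) in {'scene':(180,140,190,190),'side':(170,125,180,135)}.items():
    c=D[n]['img'][y:y+h,x:x+w,::-1]; s=600/h if w/h<1.34 else 800/w
    s=min(600/h,800/w); c=cv2.resize(c,None,fx=s,fy=s,interpolation=cv2.INTER_CUBIC)
    for g in range(0,w,20): cv2.putText(c,str(x+g),(int(g*s),10),0,.35,(0,255,255),1); cv2.line(c,(int(g*s),12),(int(g*s),18),(0,255,255),1)
    for g in range(0,h,20): cv2.putText(c,str(y+g),(0,int(g*s)+4),0,.35,(0,255,255),1)
    cv2.imwrite(f'pics/{n}c.png',c); print(n,s)
E
```

```text
scene 3.1578947368421053
side 4.444444444444445
```

View pics/scenec.png

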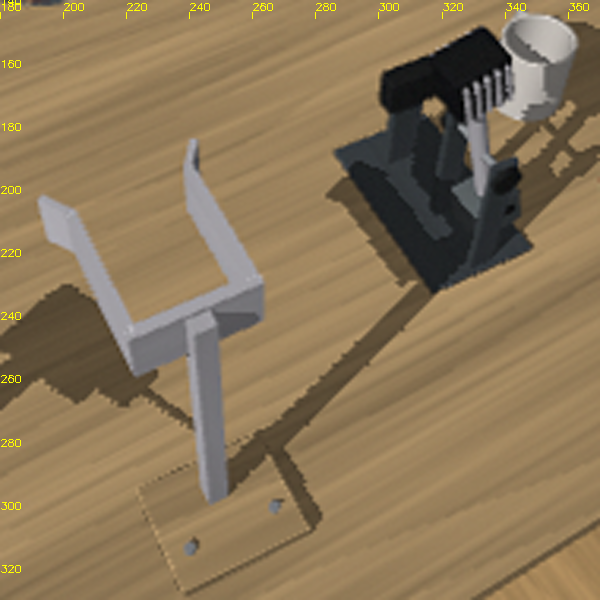

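View pics/sidec.png

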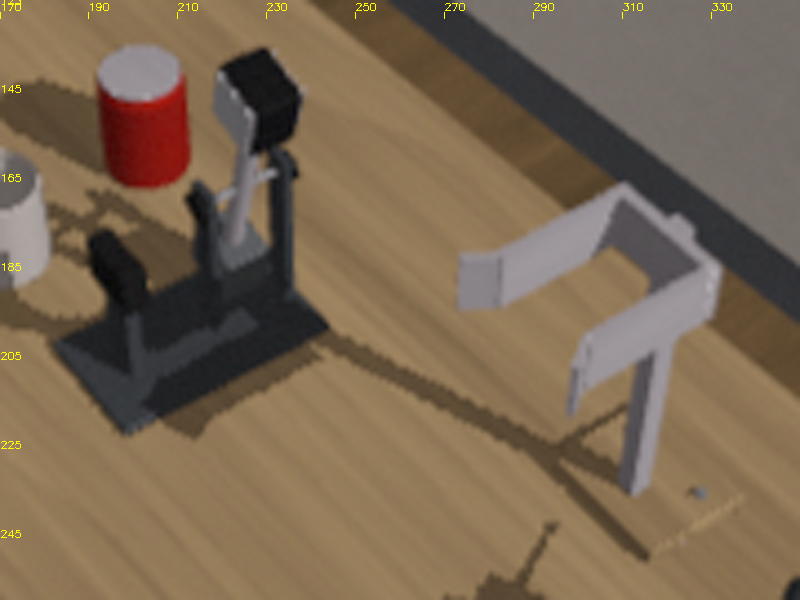

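```bash
python3 - <<'E'
from h import *
import pickle
D=pickle.load(open('d0.pkl','rb'));S,T=D['scene'],D['side']
fs=lambda u,v: ray(S,180+u/3.1579,140+v/3.1579)
ft=lambda u,v: ray(T,170+u/4.4444,125+v/4.4444)
def p(n,a,b): P,e=tri(fs(*a),ft(*b)); print(n,np.round(P,4),np.round(e,4))
print('plate scene',[np.round(atz(fs(*c),.01)[:2],4) for c in((333,152),(433,292),(533,244))])
print('plate side',[np.round(atz(ft(*c),.01)[:2],4) for c in((52,344),(127,434),(330,326))])
print('foot',[np.round(atz(fs(*c),.016)[:2],4) for c in((137,490),(185,593),(317,527),(265,430))])
print('foot side',np.round(atz(ft(650,558),.016)[:2],4),np.round(atz(ft(742,497),.016)[:2],4))
p('plate front-right',(433,292),(330,326))
p('plate rear-right',(333,152),(127,434))
p('grip c',(408,88),(118,268))
p('mouth L',(193,140),(459,255)); p('mouth R',(40,197),(573,362))
p('bar L',(262,277),(625,183)); p('bar R',(130,333),(720,268))
p('mug',(540,40),(10,180))
for n,u,v,z in(('tin',610,272,.11),('drillbase',213,465,0.03),('mug',548,236,.09)): print(n,np.round(atz(ray(S,u*.64,v*.64),z)[:2],3))
for n,u,v,z in(('tin',315,222,.11),('drillbase',521,490,0.03),('mug',265,258,.09)): print(n,np.round(atz(ray(T,u*.64,v*.64),z)[:2],3))
E
```

```text
plate scene [array([0.4942, 0.133 ]), array([0.6957, 0.1228]), array([0.6994, 0.2452])]
plate side [array([0.4917, 0.2482]), array([0.4857, 0.1284]), array([0.6872, 0.118 ])]
foot [array([ 0.7358, -0.2214]), array([ 0.8346, -0.2257]), array([ 0.8417, -0.1028]), array([ 0.7427, -0.0967])]
foot side [ 0.7275 -0.2275] [ 0.8252 -0.2307]
plate front-right [0.6922 0.1257 0.0012] [0.0012 0.0012]
plate rear-right [0.4891 0.1358 0.0015] [0.0011 0.0011]
grip c [0.5332 0.1928 0.119 ] [0.0019 0.0019]
mouth L [ 0.6315 -0.0961  0.307 ] [0. 0.]
mouth R [ 0.6252 -0.2164  0.3089] [0.0006 0.0006]
bar L [ 0.7658 -0.1152  0.31  ] [0.0021 0.0021]
bar R [ 0.7598 -0.2123  0.3082] [0.003 0.003]
mug [0.5325 0.3638 0.095 ] [0.0045 0.0045]
tin [0.679 0.405]
drillbase [ 0.631 -0.429]
mug [0.52  0.378]
tin [0.685 0.384]
drillbase [ 0.596 -0.434]
mug [0.527 0.37 ]
```

Stand yaw is about -0.05 with its grip at (0.531, 0.194). The bracket origin is about (0.666, -0.158) with yaw -0.054. The heights agree with the text, since the plate corners I read were the bottom edge. Next I move over the grip and turn.

```bash
python3 -m jog '[[0,0,0,-0.4,-0.25,0,1],[0,0,0,-0.85,-0.5,0,1],[0,0,0,-0.85,-0.5,0,1],[0,0,0,-0.85,-0.5,0,1],[0,0,0,-0.85,-0.5,0,1]]' >/dev/null
python3 -m jog '[[0,0,0,-0.85,-0.5,0,1],[0,0,0,-0.85,-0.5,0,1],[0,0,0,-0.85,-0.5,0,1],[0,0,0,-0.85,-0.5,0,1],[0,0,0,-0.85,-0.5,0,1]]' >/dev/null
python3 -m jog '[[0,0,0,-0.85,-0.5,0,1],[0,0,0,-0.85,-0.5,0,1],[0,0,0,-0.85,-0.5,0,1],[0,0,0,-0.85,-0.5,0,1],[0,0,0,-0.85,-0.5,0,1]]' >/dev/null
python3 -m jog '[[0,0,1,-0.4,-0.2,0,1],[0,0,1,0,0,0,1],[0,0,1,0,0,0,1],[0,0,1,0,0,0,1],[0,0,1,0,0,0,1]]'  >/dev/null
python3 -m jog '[[0,0,1,0,0,0,1],[0,0,1,0,0,0,1],[0,0,1,0,0,0,1],[0,0,1,0,0,0,1],[0,0,1,0,0,0,1]]'  >/dev/null
python3 -m jog '[[0,0,1,0,0,0,1],[0,0,1,0,0,0,1],[0,0,1,0,0,0,1],[0,0,0.9,0,0,0,1],[0,0,0,0,0,0,1]]'
python3 - <<'E'
from h import *
import pickle
o=status.get_obs();R=cv2.Rodrigues(np.array(o['tool_rot']))[0];print(o['t'],o['tool_pos'],'\n',R.round(4))
d=cam('wrist');d['wr']=True;pickle.dump(d,open('w1.pkl','wb'));cv2.imwrite('pics/w1.png',cv2.resize(d['img'][:,:,::-1],(800,600),interpolation=cv2.INTER_CUBIC))
print(d['cx'],d['cy'])
E
```

```text
t: 3.9
tool_pos: [0.5088, 0.2167, 0.2312]
tool_rot: [2.276, 2.166, -0.0]
contact_force: [-0.3, 0.4, 0.3]
opening: 0.0854
grip_force: 0.0
3.9 [0.50883236 0.21674644 0.23118558] 
 [[ 4.960e-02  9.988e-01 -2.000e-04]
 [ 9.988e-01 -4.960e-02 -3.000e-04]
 [-3.000e-04 -1.000e-04 -1.000e+00]]
251.04952822906554 192.18827257263342
```

View pics/w1.png

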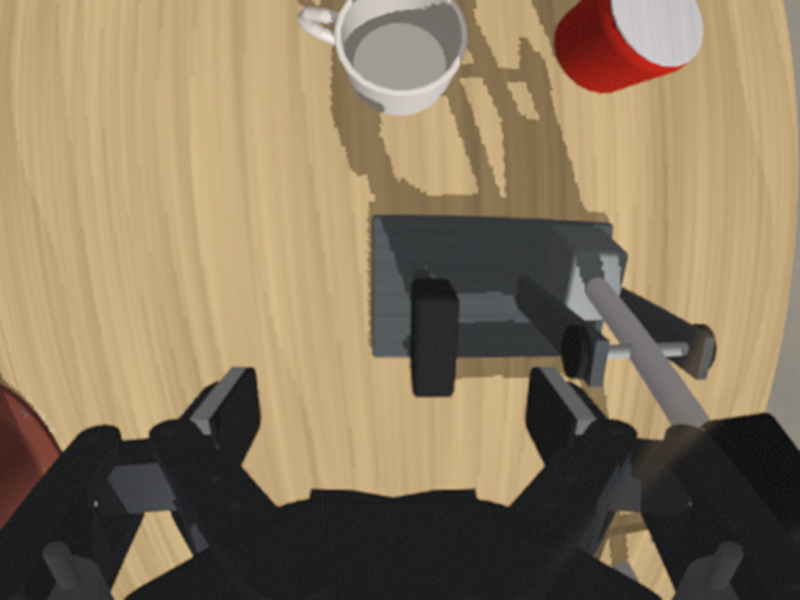

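The wrist view (800x600) shows the grip block's top face spanning (413..457, 297..395), the plate's rear edge at column 373 (rows 215 to 355), and the fingers clear of everything. I'll compute the grip position from it.

```bash
python3 - <<'E'
from h import *
import pickle
d=pickle.load(open('w1.pkl','rb'))
q=lambda u,v,z: np.round(atz(ray(d,u*.64,v*.64),z),4)[:2]
C=ray(d,250,190)[0];print('cam',C)
for c in((413,297),(457,297),(413,394),(457,394),(435,345.5)):print('grip',q(*c,.145))
for c in((373,215),(373,355),(610,223),(560,356)):print('plate',q(*c,.01))
E
```

```text
cam [0.51181395 0.28119169 0.37289952]
grip [0.5193 0.2216]
grip [0.5418 0.2205]
grip [0.5173 0.167 ]
grip [0.5415 0.1655]
grip [0.5299 0.1947]
plate [0.4953 0.2538]
plate [0.4883 0.1377]
plate [0.6933 0.2424]
plate [0.6517 0.1263]
```

```bash
python3 -m jog '[[0,0,0,-0.36,0.37,0,1],[0,0,0,-0.36,0.37,0,1],[0,0,0,0,0,0.85,1],[0,0,0,0,0,0.85,1],[0,0,0,0,0,0.85,1]]' >/dev/null
python3 -m jog '[[0,0,0,0,0,0.85,1],[0,0,0,0,0,0.6,1],[0,0,0,0,0,0.3,1],[0,0,0,0,0,0,1],[0,0,0,0,0,0,1]]'
python3 -m jog '[[0,0,0,0,0,0,0],[0,0,0,0,0,0,-0.3],[0,0,0,0,0,0,-0.6],[0,0,0,0,0,0,-1],[0,0,0,0,0,0,-1]]' 40
python3 -m jog '[[0,0,0,0,0,0,-1],[0,0,0,0,0,0,-1],[0,0,0,0,0,0,-1],[0,0,0,0,0,0,-1],[0,0,0,0,0,0,-1]]' 110
```

```text
t: 5.2
tool_pos: [0.5309, 0.1949, 0.1035]
tool_rot: [2.276, 2.165, 0.003]
contact_force: [0.3, -0.6, 1.2]
opening: 0.0855
grip_force: 0.0
t: 5.82
tool_pos: [0.5304, 0.1947, 0.1026]
tool_rot: [2.276, 2.164, 0.001]
contact_force: [0.7, -0.4, 0.5]
opening: 0.0234
grip_force: 41.0
t: 6.45
tool_pos: [0.5304, 0.1947, 0.1027]
tool_rot: [2.276, 2.165, 0.001]
contact_force: [0.3, -1.9, 4.9]
opening: 0.0228
grip_force: 108.7
```

```bash
python3 -m jog '[[0,0,0,0,0,-0.05,-1],[0,0,0,0,0,-0.1,-1],[0,0,0,0,0,-0.15,-1],[0,0,0,0,0,-0.2,-1],[0,0,0,0,0,-0.2,-1]]'
python3 -m jog '[[0,0,0,0,0,-0.2,-1],[0,0,0,0,0,-0.2,-1],[0,0,0,0,0,-0.15,-1],[0,0,0,0,0,-0.1,-1],[0,0,0,0,0,-0.05,-1]]'
python3 - <<'E'
from h import *
import pickle
o=status.get_obs();print(o['wrist_torque'],cv2.Rodrigues(np.array(o['tool_rot']))[0].round(4))
D={n:cam(n) for n in('scene','side')}
pickle.dump(D,open('d1.pkl','wb'))
a=cv2.resize(D['scene']['img'][100:260,250:400,::-1],None,fx=3.2,fy=3.2,interpolation=cv2.INTER_CUBIC)
b=cv2.resize(D['side']['img'][60:240,150:280,::-1],None,fx=3.0,fy=3.0,interpolation=cv2.INTER_CUBIC)
c=np.zeros((560,900,3),np.uint8)[:, :480+320];c=np.zeros((560,800,3),np.uint8)
a=a[:,:400];b=b[:,:390];c[:a.shape[0],:a.shape[1]]=a;c[:b.shape[0],405:405+b.shape[1]]=b
cv2.imwrite('pics/l1.png',c)
E
```

```text
t: 7.08
tool_pos: [0.5291, 0.1947, 0.1227]
tool_rot: [-2.275, -2.164, 0.003]
contact_force: [0.2, 0.4, -10.3]
opening: 0.0226
grip_force: 108.1
t: 7.7
tool_pos: [0.5301, 0.1948, 0.1445]
tool_rot: [2.276, 2.165, 0.0]
contact_force: [0.1, -0.3, -8.8]
opening: 0.0227
grip_force: 108.4
[0.09723743 0.85969996 0.00906512] [[ 5.000e-02  9.987e-01  1.000e-04]
 [ 9.987e-01 -5.000e-02  0.000e+00]
 [ 0.000e+00  1.000e-04 -1.000e+00]]
```

View pics/l1.png

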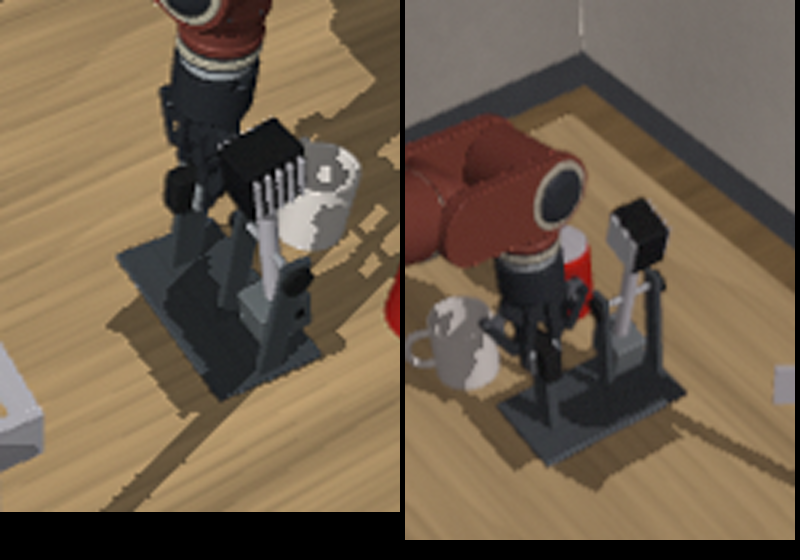

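Lifted cleanly with the stand level. In the left panel the lamp's head still leans on its stop. The wrist camera is fixed to the stand and so sees the swing best, so I'll build a model overlay there.

```bash
cat >> h.py <<'E'
def fproj(d,P):
    f=192/np.tan(np.radians(d['fovy'])/2); R=cv2.Rodrigues(np.array(d['rvec'],float))[0]
    p=(R@np.atleast_2d(P).T).T+np.array(d['tvec']); n=np.linalg.norm(p[:,:2],axis=1)
    return p[:,:2]/n[:,None]*(np.arctan2(n,p[:,2])*f)[:,None]+[d['cx'],d['cy']]
def stand(o):
    Rt=cv2.Rodrigues(np.array(o['tool_rot'],float))[0]
    Rs=np.stack([Rt[:,1],Rt[:,0],-Rt[:,2]],1)
    return Rs,np.array(o['tool_pos'])-Rs@np.array([-.12,0,.1027])
def lampP(o,s,pts):
    Rs,p=stand(o); Rx=cv2.Rodrigues(np.array([s,0,0.]))[0]
    return (Rs@(np.array([0,0,.15])[:,None]+Rx@np.atleast_2d(pts).T)).T+p
def box(c,x,y,z): return [[c[0]+a*x/2,c[1]+b*y/2,c[2]+e*z/2] for a in(-1,1) for b in(-1,1) for e in(-1,1)]
HEAD=box((0,0,.115),.044,.056,.06);BAT=box((0,0,-.1025),.044,.056,.055)
TUBE=[[.009*np.cos(a),.009*np.sin(a),z] for z in np.linspace(-.075,.085,9) for a in np.arange(0,6.28,.5)]
def hull(d,o,s,pts,k=8):
    q=fproj(d,lampP(o,s,pts)); return cv2.convexHull(np.round(q*k).astype(np.int32))
E
python3 - <<'E'
from h import *
import pickle
o=status.get_obs();d=cam('wrist');pickle.dump((o,d),open('w2.pkl','wb'))
im=cv2.resize(d['img'][:,:,::-1],None,fx=3,fy=3,interpolation=cv2.INTER_CUBIC)
for s,c in((.25,(0,0,255)),(0,(255,0,0))):
    for P in(HEAD,TUBE,BAT):
        cv2.polylines(im,[(hull(d,o,s,P).astype(float)*3/8).astype(np.int32)],True,c,1)
cv2.imwrite('pics/w2.png',im[250:850,736:1536])
E
```

```text
(no output)
```

View pics/w2.png

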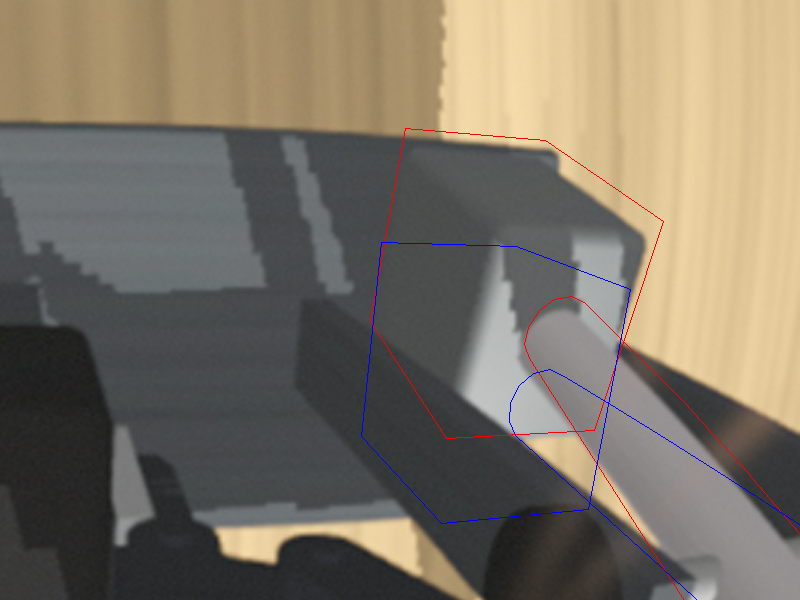

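The model overlay nearly fits: the red outline at s=0.25 is about 5 px too high against the battery corners at (408,150), (555,153) and (642,235). I'll write an edge-fit tracker, calibrate its small offset on this stop, and carry the stand to the staging point.

```bash
cat >> h.py <<'E'
import json,os
from scipy.ndimage import map_coordinates
from scipy.optimize import minimize
OFF=np.array(json.load(open('off.json'))) if os.path.exists('off.json') else np.zeros(3)
def outline(d,o,s,off):
    o2=dict(o); Rs,_=stand(o); o2['tool_pos']=np.array(o['tool_pos'])+Rs@off
    out=[]
    for P in(BAT,TUBE):
        h=hull(d,o2,s,P,64)[:,0]/64.; e=np.roll(h,-1,0)-h
        for a,v in zip(h,e):
            L=np.hypot(*v)
            if L<1: continue
            t=np.arange(.5,L)[:,None]/L; q=a+t*v; out.append(np.c_[q,np.repeat([[v[1]/L,-v[0]/L]],len(q),0)])
    return np.concatenate(out)
def grads(d):
    g=cv2.GaussianBlur(d['img'],(0,0),1.3).astype(float)
    return [cv2.Sobel(g,cv2.CV_64F,*a,ksize=3) for a in((1,0),(0,1))]
def score(G,d,o,s,off):
    q=outline(d,o,s,off); q=q[(q[:,0]<500)&(q[:,1]<300)]
    v=0
    for c in range(3):
        gx,gy=[map_coordinates(g[:,:,c],[q[:,1],q[:,0]],order=1,mode='nearest') for g in G]
        v=np.maximum(v,np.abs(gx*q[:,2]+gy*q[:,3]))
    return np.minimum(v,120).mean()
def swing(lo=-.3,hi=.3):
    o=status.get_obs();d=viewer.get_image('wrist');G=grads(d)
    S=np.arange(lo,hi,.004);v=np.array([score(G,d,o,s,OFF) for s in S]);i=int(v.argmax())
    s=S[i]
    if 0<i<len(S)-1: s+=.002*(v[i+1]-v[i-1])/max(1e-9,2*v[i]-v[i+1]-v[i-1])
    Rs,p=stand(o); ph=np.arctan2(Rs[2,1],Rs[2,2])
    w=np.array([v[j] for j in range(len(S)) if abs(S[j]-S[i])>.05]+[0])
    return o,s,ph,v[i],w.max(),p,Rs
E
python3 - <<'E'
from h import *
import pickle
o,d=pickle.load(open('w2.pkl','rb'));G=grads(d)
best=max(((score(G,d,o,.25,np.array([a,b,c])*1e-3)-0.3*abs(np.array([a,b,c])).sum(),(a,b,c)) for a in range(-6,7,2) for b in range(-8,5,2) for c in range(-8,7,2)))
r=minimize(lambda x:-score(G,d,o,.25,x*1e-3)+.3*abs(x).sum(),best[1],method='Nelder-Mead')
print(best,r.x,-r.fun); json.dump(list(r.x*1e-3),open('off.json','w'))
S=np.arange(-.3,.301,.05);print([round(score(G,d,o,s,r.x*1e-3),1) for s in S])
print([round(score(G,d,o,s,r.x*1e-3),1) for s in np.arange(.21,.29,.01)])
E
python3 -m jog '[[0,0,0,-0.1,-0.04,0,-1],[0,0,0,-0.2,-0.08,0,-1],[0,0,0,-0.3,-0.12,0,-1],[0,0,0,-0.4,-0.16,0,-1],[0,0,0,-0.45,-0.18,0,-1]]' >/dev/null
python3 -m jog '[[0,0,0,-0.45,-0.18,0,-1],[0,0,0,-0.45,-0.18,0,-1],[0,0,0,-0.45,-0.18,0,-1],[0,0,0,-0.45,-0.18,0,-1],[0,0,0,-0.45,-0.18,0,-1]]' 
python3 -m jog '[[0,0,0,-0.45,-0.18,0,-1],[0,0,0,-0.45,-0.18,0,-1],[0,0,0,-0.45,-0.18,0,-1],[0,0,0,-0.45,-0.18,0,-1],[0,0,0,-0.45,-0.18,0,-1]]' >/dev/null
python3 - <<'E'
from h import *
o,s,*r=swing();print(o['t'],o['tool_pos'],s,r[:3])
E
```

```text
(np.float64(61.40082890768822), (4, -4, -8)) [ 3.93367741 -3.75708921 -8.40094747] 62.47631373677955
[np.float64(20.9), np.float64(26.5), np.float64(22.5), np.float64(19.5), np.float64(23.7), np.float64(23.4), np.float64(25.5), np.float64(30.2), np.float64(28.9), np.float64(31.4), np.float64(39.5), np.float64(67.3), np.float64(37.8)]
[np.float64(46.5), np.float64(53.3), np.float64(58.1), np.float64(61.1), np.float64(67.3), np.float64(61.8), np.float64(56.5), np.float64(52.4)]
t: 9.1
tool_pos: [0.4798, 0.0852, 0.1444]
tool_rot: [2.276, 2.165, -0.0]
contact_force: [0.3, 1.2, -8.9]
opening: 0.0228
grip_force: 108.3
9.725 [0.44943436 0.01914798 0.14435756] 0.25176242434873636 [np.float64(-0.00019400140254967327), np.float64(66.25972537263094), np.float64(41.429451619272335)]
```

```bash
python3 -m jog '[[0,0,0,-0.1,-0.04,0,-1],[0,0,0,-0.2,-0.08,0,-1],[0,0,0,-0.3,-0.12,0,-1],[0,0,0,-0.4,-0.16,0,-1],[0,0,0,-0.45,-0.18,0,-1]]' >/dev/null
python3 -m jog '[[0,0,0,-0.45,-0.18,0,-1],[0,0,0,-0.45,-0.18,0,-1],[0,0,0,-0.45,-0.18,0,-1],[0,0,0,-0.45,-0.18,0,-1],[0,0,0,-0.45,-0.18,0,-1]]' >/dev/null
python3 -m jog '[[0,0,0,-0.45,-0.18,0,-1],[0,0,0,-0.45,-0.18,0,-1],[0,0,0,-0.4,-0.16,0,-1],[0,0,0,-0.3,-0.12,0,-1],[0,0,0,-0.2,-0.08,0,-1]]' >/dev/null
python3 -m jog '[[0,0,0,-0.1,-0.04,0,-1],[0,0,0,0,0,0,-1],[0,0,0,0,0,0,-1]]'
python3 - <<'E'
from h import *
import pickle
D=pickle.load(open('d1.pkl','rb'))
fs=lambda u,v: ray(D['scene'],250+u/3.2,100+v/3.2)
ft=lambda u,v: ray(D['side'],150+(u-405)/3,60+v/3)
print(tri(fs(222,400),ft(685,390)),tri(fs(117,258),ft(545,465)))
o,s,*r=swing();print(o['t'],o['tool_pos'],s,r[:3])
D={n:cam(n) for n in('scene','side')}
pickle.dump((o,D),open('d2.pkl','wb'))
a=cv2.resize(D['scene']['img'][100:300,130:263,::-1],None,fx=3,fy=3,interpolation=cv2.INTER_CUBIC)
b=cv2.resize(D['side']['img'][130:280,220:353,::-1],None,fx=3.0,fy=3.0,interpolation=cv2.INTER_CUBIC)
c=np.zeros((600,800,3),np.uint8);c[:a.shape[0],:a.shape[1]]=a;c[:b.shape[0],400:400+b.shape[1]]=b
cv2.imwrite('pics/b1.png',c)
E
```

```text
t: 12.02
tool_pos: [0.3744, -0.1441, 0.1443]
tool_rot: [-2.276, -2.166, -0.0]
contact_force: [-0.0, -0.2, -10.0]
opening: 0.0228
grip_force: 108.4
(array([0.69217042, 0.12906953, 0.04330926]), [np.float64(0.0003324700900401301), np.float64(0.0003324700900401725)]) (array([0.48831981, 0.13954465, 0.04026915]), [np.float64(0.0003202969957872435), np.float64(0.0003202969957872022)])
12.025 [ 0.37441176 -0.14413701  0.14428685] 0.2514379933119957 [np.float64(0.00017596436597421708), np.float64(66.9085506439179), np.float64(39.171673784619244)]
```

View pics/b1.png

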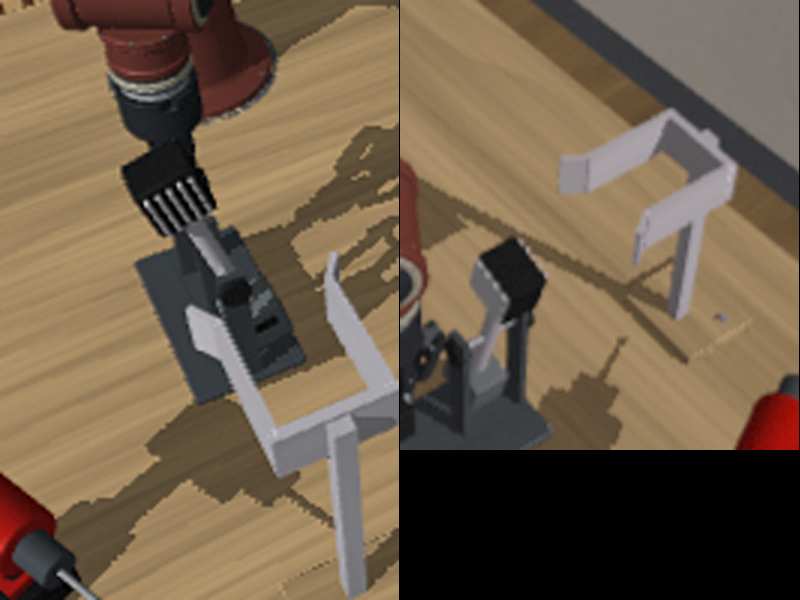

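The stand is level (plate corners at 43 and 40 mm) and staged 0.17 m in front of the bracket, with the lamp still on its stop at s=0.25. In the left panel the bracket mouths are at (333,254) and (190,308), in line ahead. Next I write the estimator and planner.

```bash
python3 -m jog '[[0,-0.6,0,0,0,0,-1],[0,-0.52,0,0,0,0,-1],[0,0.3,0,0,0,0,-1]]' | head -3
python3 m.py -0.6 -0.52 0.3
```

```text
t: 12.6
tool_pos: [0.3743, -0.1432, 0.144]
tool_rot: [2.239, 2.135, -0.078]
t=12.60 s=0.088 ph=-0.069(pred -0.076) th=0.019(pred 0.117) est th=0.026 w=-0.697 sc=50/39 tcp=[ 0.3743 -0.1432  0.144 ] pitch=-0.000
next [ 0.38  0.37  0.37  0.35  0.25  0.17  0.28 -0.13 -0.12 -0.08 -0.12 -0.09
 -0.27 -0.36]
th [-0.091 -0.172 -0.23  -0.2   -0.174 -0.154 -0.138 -0.115 -0.095 -0.077
 -0.062 -0.048 -0.035 -0.025]
s  [-0.047 -0.159 -0.25  -0.25  -0.247 -0.243 -0.25  -0.222 -0.192 -0.167
 -0.141 -0.118 -0.085 -0.044]
```

```bash
python3 - <<'E'
from h import *
for i in range(2):
    o,s,ph,v,v2,*_=swing();print(o['t'],round(s,4),round(ph,4),round(s+ph,4),v,v2)
E
```

```text
12.65 0.054 -0.0688 -0.0147 48.133099822435796 37.19955166953907
12.7 0.031 -0.0703 -0.0393 49.71097572111019 36.693764073019324
```

The lamp really did bounce off the stop faster than modelled. It's still 0.17 m from the bracket, so a stop contact is allowed. I'll level out, let it rest on the other stop, then lean more slowly.

```bash
python3 -m jog '[[0,0.22,0,0,0,0,-1],[0,0.2,0,0,0,0,-1],[0,0.2,0,0,0,0,-1],[0,0.2,0,0,0,0,-1],[0,0,0,0,0,0,-1]]' | head -1
python3 - <<'E'
from h import *
for i in range(3):
    o,s,ph,v,v2,*_=swing();print(o['t'],round(s,4),round(ph,4),round(s+ph,4),v,v2)
E
python3 -m jog '[[0,0,0,0,0,0,-1],[0,0,0,0,0,0,-1],[0,0,0,0,0,0,-1],[0,0,0,0,0,0,-1],[0,0,0,0,0,0,-1]]' | head -1
python3 - <<'E'
from h import *
for i in range(3):
    o,s,ph,v,v2,*_=swing();print(o['t'],round(s,4),round(ph,4),round(s+ph,4),v,v2)
E
```

```text
t: 13.38
13.375 -0.2581 0.0001 -0.258 38.62267171716542 33.895347557944326
13.425 -0.2506 -0.0 -0.2506 40.09830857412587 34.1930671852603
13.475 -0.2478 -0.0 -0.2478 41.587015267797305 35.02024493561372
t: 14.15
14.15 -0.2966 0.0001 -0.2966 34.04533697017715 31.51766328709926
14.2 -0.2979 0.0 -0.2979 33.801491653891404 31.28987818779419
14.25 -0.3 -0.0 -0.3 33.69267518413997 31.110311910130747
```

```bash
cat > cal.py <<'E'
from h import *
import h,pickle
o,d=pickle.load(open('w2.pkl','rb'))
o2=status.get_obs();d2=viewer.get_image('wrist');pickle.dump((o2,d2),open('w3.pkl','wb'))
Gs=[(grads(x),x,y,s) for x,y,s in((d,o,.25),(d2,o2,-.25))]
def mod(dd,r):
    R=cv2.Rodrigues(np.array(r,float))[0]; e=dict(dd)
    e['rvec']=cv2.Rodrigues(R@cv2.Rodrigues(np.array(dd['rvec'],float))[0])[0]; e['tvec']=R@np.array(dd['tvec']); return e
def f(x,det=False):
    v=[score(G,mod(dd,x[3:]*.01),oo,s,x[:3]*1e-3) for G,dd,oo,s in Gs]
    return v if det else -sum(v)+.15*(abs(x)).sum()
best=None
rng=np.random.default_rng(0)
for k in range(12):
    x0=np.r_[rng.normal(0,3,3),rng.normal(0,1,3)] if k else np.r_[OFF*1e3,0,0,0]
    r=minimize(f,x0,method='Nelder-Mead',options=dict(maxfev=500,initial_simplex=np.r_[[x0],x0+np.diag([3,3,3,1,1,1])]))
    if best is None or r.fun<best.fun: best=r
    print(round(r.fun,2),r.x.round(2),np.round(f(r.x,1),1))
x=best.x
for G,dd,oo,s in Gs: print([round(score(G,mod(dd,x[3:]*.01),oo,a,x[:3]*1e-3)) for a in np.arange(-.32,.33,.04)])
json.dump(list(x),open('cal.json','w'))
im=cv2.resize(d2['img'][:,:,::-1],None,fx=3,fy=3,interpolation=cv2.INTER_CUBIC)
for q,dd,c in((np.r_[OFF*1e3,0,0,0],d2,(255,0,0)),(x,mod(d2,x[3:]*.01),(0,0,255))):
    oo=dict(o2);oo['tool_pos']=np.array(o2['tool_pos'])+stand(o2)[0]@(q[:3]*1e-3)
    for P in(HEAD,TUBE,BAT): cv2.polylines(im,[(hull(dd,oo,-.25,P).astype(float)*3/8).astype(np.int32)],True,c,1)
cv2.imwrite('pics/w3.png',im[350:950,736:1536])
E
python3 cal.py
```

```text
-103.36 [ 2.01 -4.99 -5.49  0.8   0.11  0.31] [65.8 39.6]
-101.21 [ 3.85 -1.27 -4.15  0.8  -1.14  2.89] [65.5 37.9]
-100.25 [ 3.39 -0.7  -0.06 -0.18 -2.22  1.21] [63.4 38.1]
-103.14 [ 2.29 -5.94 -5.49  0.97  0.08 -0.18] [65.9 39.5]
-99.96 [ 2.18  1.45 -2.14 -0.31 -1.44  3.05] [63.2 38.4]
-103.37 [ 0.5  -3.43 -5.85  0.25  0.6   0.79] [65.  40.1]
-102.73 [ 5.95 -5.49 -5.77  1.68 -1.05  1.23] [67.  38.9]
-101.17 [ 3.63 -0.91 -3.16  0.41 -1.39  2.47] [64.8 38.2]
-62.8 [ 3.55 -0.72  0.51 -0.04  2.21  2.65] [31.6 32.7]
-100.86 [ 0.2   0.7  -3.64 -0.44 -0.22  2.57] [63.5 38.5]
-100.05 [ 2.8  -0.85  0.72 -0.15 -2.24  0.94] [63.2 38. ]
-103.47 [ 1.18 -4.91 -5.71  0.62  0.41  0.13] [65.7 39.8]
[18, 20, 25, 25, 22, 23, 25, 24, 18, 22, 23, 25, 27, 30, 55, 55, 38]
[36, 41, 37, 36, 29, 28, 22, 21, 20, 23, 20, 18, 18, 18, 23, 28, 18]
```

View pics/w3.png

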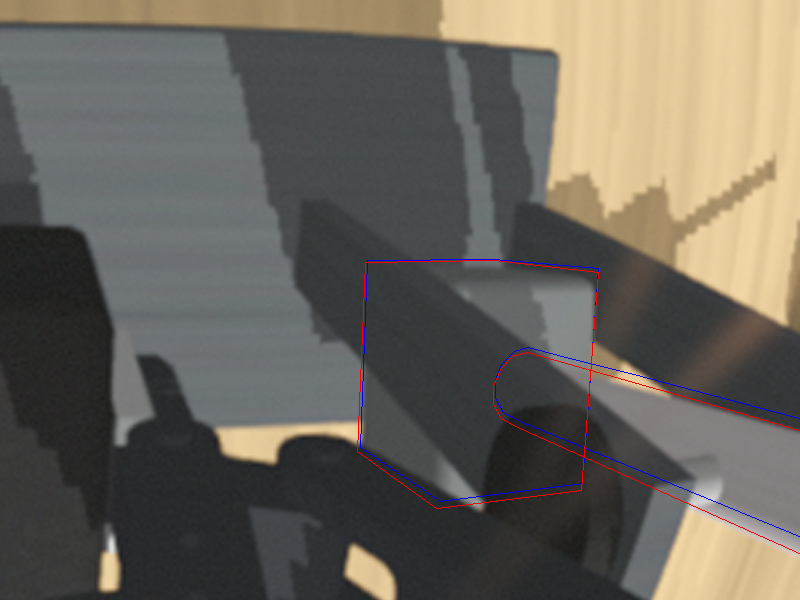

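The image shows the lamp resting at s=-0.25, and the calibrated outline matches the battery's right corner at (597,270) and the tube. The weak tracker peak comes from the occluding post, so I'll mask that out.

```bash
cat >> h.py <<'E'
def mod(dd,r):
    R=cv2.Rodrigues(np.array(r,float))[0]; e=dict(dd)
    e['rvec']=cv2.Rodrigues(R@cv2.Rodrigues(np.array(dd['rvec'],float))[0])[0]; e['tvec']=R@np.array(dd['tvec']); return e
POST=(np.array([(290,190),(335,190),(600,390),(735,470),(730,505),(690,500),(620,620),(470,600),(290,300)])+[736,350])/3.
MASK=np.zeros((384,512),np.uint8);cv2.fillPoly(MASK,[np.round(POST).astype(np.int32)],1)
MASK[278:,:405]=1;MASK[:,:330]=1;MASK[:,508:]=1;MASK[315:]=1
def score(G,d,o,s,off):
    q=outline(d,o,s,off); q=q[(q[:,0]<508)&(q[:,1]<315)&(q[:,0]>0)&(q[:,1]>0)]
    q=q[MASK[q[:,1].astype(int),q[:,0].astype(int)]==0]
    v=0
    for c in range(3):
        gx,gy=[map_coordinates(g[:,:,c],[q[:,1],q[:,0]],order=1,mode='nearest') for g in G]
        v=np.maximum(v,np.abs(gx*q[:,2]+gy*q[:,3]))
    return np.minimum(v,120).mean()
CAL=np.array(json.load(open('cal.json'))) if os.path.exists('cal.json') else np.zeros(6)
OFF=CAL[:3]*1e-3
_gi=viewer.get_image
class V:
    def get_image(self,n):
        d=_gi(n); return mod(d,CAL[3:]*.01) if n=='wrist' else d
viewer=V()
E
sed -i 's/^o2=.*/o2,d2=pickle.load(open("w3.pkl","rb"))/; s/^def mod.*/def mod_(dd,r):/; s/np.r_\[OFF\*1e3,0,0,0\]/CAL/' cal.py
sed -i 's/^cv2.imwrite/#/' cal.py
python3 cal.py | tail -6
python3 - <<'E'
from h import *
import pickle
for f in('w2','w3'):
    o,d=pickle.load(open(f+'.pkl','rb'));d=mod(d,CAL[3:]*.01);G=grads(d)
    S=np.arange(-.3,.301,.004);v=[score(G,d,o,s,OFF) for s in S];print(f,S[np.argmax(v)],max(v))
E
```

```text
-96.87 [ 3.78  0.18  2.8  -0.26  1.61  2.57] [32.4 66.2]
-104.51 [ 1.1   4.59  6.48 -2.49 -0.88  1.79] [39.5 67.6]
-144.94 [-0.23  0.17 -0.04 -1.04 -1.3   0.65] [70.3 75.1]
-143.67 [ 1.93 -5.01 -4.69  0.76 -0.07  0.19] [74.  71.6]
[26, 26, 24, 30, 29, 26, 26, 27, 26, 26, 27, 27, 30, 34, 61, 59, 35]
[59, 78, 68, 55, 48, 42, 36, 24, 26, 27, 22, 17, 17, 17, 25, 27, 17]
w2 0.2520000000000005 72.7183963498159
w3 -0.284 77.75469482237524
```

```bash
python3 - <<'E'
s=open('m.py').read()
s=s.replace("4*th+4*ph-.8","st.get('d',0)+4*th+4*ph-.8")
s=s.replace("def asst(x,P): return dict(zip(('th','w','ph','phd','c'),map(float,x)),P=P)","def asst(x,P,d): return dict(zip(('th','w','ph','phd','c'),map(float,x)),P=P,d=float(d))")
s=s.replace("st=dict(th=.25,w=0.,ph=0.,phd=0.,c=0.,P=[[1e-5,0],[0,1e-5]])","st=dict(th=-.25,w=0.,ph=0.,phd=0.,c=0.,d=0.,P=np.diag([1e-4,.01,.01]).tolist())")
s=s.replace("A=expm(np.array([[0,1],[4,-.8]])*T);g=np.array([T*T/2,T])*.15","A=expm(np.array([[0,1,0],[4,-.8,1],[0,0,0.]])*T);g=np.array([T*T/2,T,.0])*.15")
s=s.replace("P=A@np.array(st['P'])@A.T+np.outer(g,g)","P=A@np.array(st['P'])@A.T+np.outer(g,g)+np.diag([0,0,.03**2*T])")
s=s.replace("else: new=x\nst=asst(new,P.tolist())","else: new=x;Kg=Kg*0\nst=asst(new,P.tolist(),st['d']+Kg[2]*r)")
s=s.replace("st['P']); json","st['P'],st['d']); json").replace("w={new[1]:.3f}","w={new[1]:.3f} d={st['d']:.3f}")
s=s.replace("(y[-3:,1]+2.44*y[-3:,0])*5","(y[-3:,1]+2.44*(y[-3:,0]+y[-3:,2]+st['d']/4))*5")
# zero-row repeat = pure extra picture update
s=s.replace("x=sim(st,n)[-1] if n else","x=sim(st,n)[-1] if n else").replace("if n: \n","if len(sys.argv)>1 or os.path.exists(F): \n")
s=s.replace("T=.125*len(n)+.05","T=.125*len(n)+.05")
open('m.py','w').write(s)
E
rm -f state.json
python3 m.py | head -1
python3 -m jog '[[0,0.4,0,0,0,0,-1],[0,0.4,0,0,0,0,-1],[0,0.3,0,0,0,0,-1],[0,0.2,0,0,0,0,-1],[0,0.1,0,0,0,0,-1]]' | head -1
python3 m.py 0.4 0.4 0.3 0.2 0.1 | head -1
python3 m.py
```

```text
t=14.35 s=-0.280 ph=-0.000(pred 0.000) th=-0.280(pred -0.250) est th=-0.250 w=0.000 d=0.000 sc=77/57 tcp=[ 0.3743 -0.1444  0.1443] pitch=-0.000
t: 15.02
t=15.03 s=-0.181 ph=0.123(pred 0.120) th=-0.058(pred -0.103) est th=-0.058 w=0.292 d=0.014 sc=78/62 tcp=[ 0.3743 -0.1446  0.1443] pitch=-0.000
t=15.07 s=-0.161 ph=0.123(pred 0.122) th=-0.038(pred -0.043) est th=-0.040 w=0.316 d=0.031 sc=76/69 tcp=[ 0.3743 -0.1446  0.1443] pitch=-0.000
next [-0.8  -0.5  -0.23 -0.17 -0.3  -0.57  0.47  0.43  0.26  0.13  0.06  0.01
 -0.01 -0.  ]
th [ 0.017  0.054  0.087  0.12   0.155  0.157  0.109  0.073  0.046  0.027
  0.013  0.003 -0.004 -0.009]
s  [-0.048  0.037  0.095  0.144  0.203  0.25   0.178  0.104  0.051  0.018
 -0.001 -0.013 -0.02  -0.025]
```

```bash
python3 -m jog '[[0,-1,0,0,0,0,-1],[0,-1,0,0,0,0,-1]]' | head -1
python3 m.py -1 -1
```

```text
t: 15.38
t=15.38 s=0.097 ph=-0.054(pred -0.036) th=0.043(pred 0.050) est th=0.044 w=0.205 d=0.007 sc=60/39 tcp=[ 0.3743 -0.1443  0.1444] pitch=0.000
next [-0.72  0.26  0.43  0.33 -0.31 -0.63  1.    0.54  0.14 -0.02 -0.08 -0.09
 -0.09 -0.05  0.02 -0.01]
th [ 0.072  0.084  0.095  0.111  0.133  0.152  0.1    0.064  0.04   0.025
  0.015  0.009  0.004 -0.    -0.003 -0.006]
s  [ 0.176  0.18   0.157  0.143  0.181  0.25   0.137  0.046  0.004 -0.012
 -0.016 -0.015 -0.012 -0.011 -0.014 -0.016]
```

```bash
python3 -m jog '[[0,-0.9,0,-1,0,0,-1],[0,-0.1,0,-1,0,0,-1],[0,0.15,0,-0.5,0,0,-1]]' | head -1
python3 m.py -0.9:-1 -0.1:-1 0.15:-0.5
```

```text
t: 15.8
t=15.80 s=0.150 ph=-0.124(pred -0.127) th=0.026(pred 0.024) est th=0.026 w=-0.078 d=0.010 sc=59/41 tcp=[ 0.3706 -0.219   0.152 ] pitch=0.000
next [ 0.97  0.39  0.13  0.03 -0.01 -0.02 -0.02 -0.01 -0.01 -0.01 -0.   -0.
 -0.   -0.    0.   -0.  ]
th [ 0.009  0.003  0.    -0.001 -0.001 -0.002 -0.002 -0.001 -0.001 -0.001
 -0.001 -0.001 -0.001 -0.001 -0.001 -0.001]
s  [ 0.055  0.013 -0.002 -0.007 -0.007 -0.005 -0.004 -0.003 -0.002 -0.001
 -0.001 -0.     0.     0.001  0.001  0.001]
```

```bash
python3 -m jog '[[0,0.95,0,0,0,0,-1],[0,0.4,0,0,0,0,-1],[0,0.13,0,0,0,0,-1]]' | head -1
python3 m.py 0.95 0.4 0.13
```

```text
t: 16.23
t=16.23 s=0.040 ph=0.003(pred 0.002) th=0.043(pred -0.000) est th=0.042 w=0.125 d=0.063 sc=62/40 tcp=[ 0.3705 -0.219   0.1518] pitch=-0.000
next [-1.   -0.49  0.1   0.05  0.02 -0.01 -0.03 -0.06 -0.01  0.26  0.3   0.26
  0.2   0.12 -0.02  0.  ]
th [0.065 0.072 0.073 0.073 0.072 0.07  0.066 0.06  0.052 0.041 0.032 0.024
 0.018 0.015 0.013 0.012]
s  [0.145 0.197 0.192 0.188 0.185 0.183 0.182 0.181 0.174 0.142 0.106 0.075
 0.052 0.037 0.036 0.035]
```

```bash
python3 m.py
```

```text
t=16.27 s=0.045 ph=0.003(pred 0.003) th=0.048(pred 0.048) est th=0.048 w=0.135 d=0.063 sc=62/39 tcp=[ 0.3705 -0.2189  0.1517] pitch=-0.000
next [-1.    0.    0.35  0.25 -0.24 -0.64  1.    0.5   0.13 -0.03 -0.08 -0.09
 -0.09 -0.08  0.01 -0.  ]
th [ 0.073  0.082  0.092  0.107  0.128  0.143  0.091  0.056  0.034  0.019
  0.01   0.003 -0.001 -0.005 -0.008 -0.01 ]
s  [ 0.153  0.167  0.148  0.141  0.18   0.25   0.117  0.037  0.002 -0.011
 -0.014 -0.013 -0.009 -0.005 -0.009 -0.011]
```

```bash
PLAN=1 LAT=-1 python3 m.py;PLAN=1 LAT=-1,-.7 python3 m.py
```

```text
next [-1.   -0.51  0.07  0.01 -0.03 -0.06  0.21  0.3   0.27  0.21  0.15  0.1
  0.06  0.03 -0.    0.  ]
th [0.05  0.058 0.061 0.06  0.057 0.051 0.042 0.032 0.023 0.016 0.011 0.007
 0.004 0.002 0.001 0.   ]
s  [0.131 0.185 0.184 0.182 0.181 0.18  0.154 0.118 0.086 0.06  0.042 0.029
 0.02  0.016 0.015 0.014]
next [-1.   -0.65  0.03  0.06  0.29  0.31  0.26  0.19  0.13  0.09  0.06  0.04
  0.02  0.   -0.    0.  ]
th [ 0.05   0.042  0.042  0.039  0.031  0.024  0.017  0.011  0.007  0.004
  0.001 -0.    -0.001 -0.002 -0.003 -0.003]
s  [0.131 0.181 0.181 0.172 0.14  0.105 0.076 0.053 0.037 0.026 0.018 0.013
 0.01  0.009 0.009 0.008]
```

```bash
python3 -m jog '[[0,-1,0,-1,0,0,-1],[0,-0.65,0,-0.7,0,0,-1],[0,0.03,0,0,0,0,-1]]' | head -1
python3 m.py -1:-1 -0.65:-0.7 0.03
```

```text
t: 16.7
t=16.70 s=0.168 ph=-0.138(pred -0.139) th=0.030(pred 0.042) est th=0.030 w=-0.057 d=0.045 sc=64/42 tcp=[ 0.3682 -0.2693  0.1536] pitch=0.000
next [ 0.76  0.38  0.19  0.09  0.05  0.03  0.01  0.01  0.    0.    0.   -0.
 -0.01 -0.01  0.   -0.  ]
th [ 0.016  0.009  0.005  0.002  0.    -0.001 -0.002 -0.003 -0.003 -0.003
 -0.004 -0.004 -0.004 -0.004 -0.004 -0.004]
s  [0.092 0.05  0.029 0.018 0.011 0.008 0.005 0.004 0.003 0.003 0.002 0.003
 0.003 0.004 0.004 0.004]
```

```bash
python3 -m jog '[[0,0.6,0,0,0,0,-1],[0,0.38,0,0,0,0,-1],[0,0.2,0,0,0,0,-1]]' | head -1
python3 m.py 0.6 0.38 0.2
```

```text
t: 17.12
t=17.12 s=0.044 ph=-0.035(pred -0.037) th=0.009(pred -0.000) est th=0.009 w=-0.023 d=0.055 sc=62/45 tcp=[ 0.3681 -0.2697  0.1536] pitch=-0.000
next [ 0.08  0.07  0.06  0.04  0.03  0.02  0.01  0.01  0.01  0.    0.   -0.
 -0.01 -0.01  0.   -0.  ]
th [ 0.005  0.003  0.001 -0.001 -0.002 -0.003 -0.004 -0.004 -0.004 -0.005
 -0.005 -0.005 -0.004 -0.004 -0.004 -0.004]
s  [0.035 0.026 0.019 0.014 0.01  0.007 0.006 0.005 0.004 0.003 0.003 0.003
 0.004 0.005 0.005 0.005]
```

```bash
python3 -m jog '[[0,0.07,0,0.1,0,0,-1],[0,0.05,0,0.15,0,0,-1],[0,0.03,0,0.15,0,0,-1],[0,0,0,0.1,0,0,-1]]' | head -1
LAT=0.1,.15,.15,.1 python3 m.py 0.07:.1 0.05:.15 0.03:.15 0:.1
```

```text
t: 17.68
t=17.68 s=0.022 ph=-0.023(pred -0.023) th=-0.001(pred 0.009) est th=-0.001 w=-0.030 d=0.047 sc=62/39 tcp=[ 0.3688 -0.2542  0.1531] pitch=-0.000
next [ 0.14  0.06  0.02  0.01 -0.01 -0.01 -0.01 -0.01 -0.01 -0.   -0.   -0.
 -0.01 -0.01  0.   -0.  ]
th [-0.004 -0.003 -0.002 -0.001 -0.002 -0.003 -0.004 -0.004 -0.004 -0.004
 -0.004 -0.004 -0.004 -0.004 -0.004 -0.004]
s  [0.007 0.002 0.001 0.001 0.    0.    0.    0.001 0.001 0.001 0.002 0.002
 0.003 0.004 0.004 0.004]
```

```bash
python3 -m jog '[[0,0.1,0,0.15,0,0,-1],[0,0.04,0,0.25,0,0,-1],[0,0.02,0,0.25,0,0,-1],[0,0,0,0.15,0,0,-1]]' | head -1
LAT=0.15,.25,.25,.15 python3 m.py 0.1:.15 0.04:.25 0.02:.25 0:.15
```

```text
t: 18.23
t=18.23 s=-0.006 ph=-0.009(pred -0.009) th=-0.015(pred 0.002) est th=-0.015 w=-0.047 d=0.035 sc=62/43 tcp=[ 0.37   -0.2301  0.1527] pitch=-0.000
next [ 0.37  0.07 -0.04 -0.07 -0.07 -0.06 -0.05 -0.03 -0.02 -0.02 -0.01 -0.01
 -0.01 -0.01  0.   -0.  ]
th [-0.019 -0.016 -0.01  -0.007 -0.007 -0.006 -0.006 -0.005 -0.005 -0.004
 -0.004 -0.004 -0.003 -0.003 -0.003 -0.003]
s  [-0.041 -0.045 -0.036 -0.027 -0.02  -0.014 -0.01  -0.006 -0.004 -0.002
 -0.001  0.     0.001  0.002  0.002  0.003]
```

```bash
python3 -m jog '[[0,0.38,0,0.2,0,0,-1],[0,0.07,0,0.3,0,0,-1],[0,-0.04,0,0.3,0,0,-1],[0,-0.07,0,0.2,0,0,-1]]' | head -1
LAT=0.2,.3,.3,.2 python3 m.py 0.38:.2 0.07:.3 -0.04:.3 -0.07:.2
```

```text
t: 18.77
t=18.77 s=-0.036 ph=0.021(pred 0.021) th=-0.015(pred -0.002) est th=-0.015 w=0.002 d=0.025 sc=61/47 tcp=[ 0.3715 -0.2001  0.1534] pitch=-0.000
next [-0.19 -0.06 -0.    0.01  0.   -0.   -0.01 -0.01 -0.   -0.   -0.   -0.
 -0.01 -0.01  0.   -0.  ]
th [-0.01  -0.004  0.001  0.003  0.002  0.    -0.001 -0.001 -0.002 -0.002
 -0.002 -0.002 -0.002 -0.002 -0.002 -0.002]
s  [-0.015 -0.003  0.002  0.004  0.002  0.001  0.     0.     0.     0.
  0.001  0.001  0.001  0.002  0.002  0.002]
```

```bash
python3 -m jog '[[0,-0.12,0,0.2,0,0,-1],[0,-0.05,0,0.3,0,0,-1],[0,0,0,0.3,0,0,-1],[0,0,0,0.2,0,0,-1]]' | head -1
LAT=0.2,.3,.3,.15 python3 m.py -0.12:.2 -0.05:.3 0:.3 0:.2
```

```text
t: 19.32
t=19.32 s=-0.014 ph=0.006(pred 0.006) th=-0.007(pred 0.008) est th=-0.007 w=-0.008 d=0.014 sc=60/44 tcp=[ 0.373  -0.1701  0.1537] pitch=-0.000
next [-0.12 -0.01  0.02  0.02  0.01  0.   -0.   -0.   -0.   -0.   -0.   -0.
 -0.   -0.    0.   -0.  ]
th [-0.004  0.001  0.005  0.006  0.004  0.002  0.001  0.    -0.    -0.001
 -0.001 -0.001 -0.001 -0.001 -0.001 -0.001]
s  [-0.     0.006  0.008  0.007  0.004  0.002  0.001  0.001  0.     0.
  0.     0.     0.001  0.001  0.001  0.001]
```

```bash
python3 -m jog '[[0,-0.05,0,0.2,0,0.05,-1],[0,0,0,0.3,0,0.1,-1],[0,0,0,0.28,0,0.1,-1],[0,0,0,0.15,0,0.1,-1]]' | head -1
python3 m.py -0.05:.2 0:.3 0:.28 0:.15
```

```text
t: 19.88
t=19.88 s=-0.008 ph=0.002(pred 0.002) th=-0.006(pred 0.009) est th=-0.006 w=-0.025 d=0.003 sc=60/44 tcp=[ 0.3743 -0.1422  0.1429] pitch=-0.000
next [ 0.24  0.03 -0.05 -0.06 -0.05 -0.04 -0.03 -0.02 -0.01 -0.01 -0.01 -0.
 -0.   -0.    0.   -0.  ]
th [-0.009 -0.009 -0.008 -0.007 -0.005 -0.004 -0.003 -0.002 -0.002 -0.001
 -0.001 -0.001 -0.001 -0.001 -0.001 -0.   ]
s  [-0.031 -0.034 -0.029 -0.022 -0.016 -0.011 -0.007 -0.005 -0.003 -0.002
 -0.001 -0.001 -0.     0.     0.     0.   ]
```

```bash
python3 -m jog '[[0,0.22,0,0,0,0,-1],[0,0.03,0,0,0,0,-1],[0,-0.05,0,0,0,0,-1],[0,-0.06,0,0,0,0,-1]]' | head -1
python3 m.py 0.22 0.03 -0.05 -0.06
python3 - <<'E'
from h import *
import pickle
o,D=pickle.load(open('d2.pkl','rb'));S,T=D['scene'],D['side']
fs=lambda u,v: ray(S,130+u/3,100+v/3)
ft=lambda u,v: ray(T,220+(u-400)/3,130+v/3)
def p(n,a,b): P,e=tri(fs(*a),ft(*b)); print(n,np.round(P,4),np.round(e,4))
p('mouth L',(333,254),(560,157));p('mouth R',(190,308),(638,232)); p('bar R',(275,437),(735,168))
p('stand FR',(202,403),(0+400+0,450)) 
print('post base scene',np.round(atz(fs(353,590),.016),4),'stand FR/FL scene z=.0416',np.round(atz(fs(202,403),.0416),4),np.round(atz(fs(304,358),.0416),4),np.round(stand(o)[1],4))
E
```

```text
t: 20.42
t=20.43 s=-0.031 ph=0.014(pred 0.014) th=-0.018(pred -0.008) est th=-0.018 w=-0.022 d=-0.004 sc=62/47 tcp=[ 0.3744 -0.1431  0.1434] pitch=0.000
next [ 0.38  0.01 -0.11 -0.12 -0.1  -0.07 -0.05 -0.03 -0.02 -0.01 -0.01 -0.01
 -0.   -0.    0.   -0.  ]
th [-0.021 -0.019 -0.016 -0.012 -0.01  -0.007 -0.005 -0.004 -0.003 -0.002
 -0.001 -0.001 -0.    -0.    -0.     0.   ]
s  [-0.066 -0.067 -0.055 -0.041 -0.029 -0.02  -0.014 -0.009 -0.006 -0.004
 -0.003 -0.002 -0.001 -0.001 -0.001 -0.001]
mouth L [ 0.6319 -0.0963  0.3068] [0.0004 0.0004]
mouth R [ 0.6255 -0.2164  0.3063] [0.0009 0.0009]
bar R [ 0.7593 -0.2115  0.3053] [0.0034 0.0034]
stand FR [ 0.4398 -0.1426 -0.0527] [0.0599 0.0599]
post base scene [ 0.7728 -0.1656  0.016 ] stand FR/FL scene z=.0416 [ 0.5358 -0.2087  0.0416] [ 0.538  -0.0954  0.0416] [ 0.4943 -0.1501  0.0416]
```

```bash
python3 -m jog '[[0,0.38,0,0,0.1,0,-1],[0,0.03,0,0,0.2,0,-1],[0,-0.08,0,0,0.2,0,-1],[0,-0.1,0,0,0.1,0,-1]]' | head -1
python3 m.py 0.38 0.03 -0.08 -0.1
```

```text
t: 20.98
t=20.98 s=-0.034 ph=0.034(pred 0.034) th=-0.001(pred -0.011) est th=-0.001 w=0.066 d=0.004 sc=62/48 tcp=[ 0.3928 -0.1439  0.1433] pitch=-0.000
next [-0.69 -0.16  0.04  0.09  0.09  0.07  0.05  0.04  0.02  0.02  0.01  0.01
  0.    0.   -0.    0.  ]
th [ 0.011  0.012  0.011  0.009  0.007  0.006  0.004  0.003  0.002  0.001
  0.001  0.001  0.     0.     0.    -0.   ]
s  [0.034 0.052 0.048 0.038 0.028 0.02  0.014 0.009 0.006 0.004 0.003 0.002
 0.001 0.001 0.001 0.001]
```

```bash
python3 -m jog '[[0,-0.6,0,0,0.2,0,-1],[0,-0.15,0,0,0.3,0,-1],[0,0.04,0,0,0.3,0,-1],[0,0.09,0,0,0.2,0,-1]]' | head -1
python3 m.py -0.6 -0.15 0.04 0.09
```

```text
t: 21.52
t=21.52 s=0.043 ph=-0.019(pred -0.020) th=0.024(pred 0.015) est th=0.023 w=0.030 d=0.010 sc=61/38 tcp=[ 0.423  -0.1454  0.1434] pitch=0.000
next [-0.51 -0.02  0.15  0.16  0.14  0.1   0.07  0.05  0.03  0.02  0.01  0.01
  0.    0.   -0.    0.  ]
th [ 0.028  0.026  0.021  0.016  0.012  0.009  0.006  0.004  0.003  0.002
  0.001  0.001  0.    -0.    -0.    -0.   ]
s  [0.091 0.092 0.075 0.056 0.04  0.028 0.019 0.013 0.008 0.006 0.004 0.003
 0.002 0.002 0.001 0.001]
```

```bash
python3 -m jog '[[0,-0.5,0,0,0.2,0,-1],[0,-0.02,0,0,0.3,0,-1],[0,0.13,0,0,0.3,0,-1],[0,0.15,0,0,0.2,0,-1]]' | head -1
python3 m.py -0.5 -0.02 0.13 0.15
```

```text
t: 22.08
t=22.07 s=0.056 ph=-0.040(pred -0.042) th=0.016(pred 0.017) est th=0.016 w=-0.039 d=0.010 sc=61/40 tcp=[ 0.453  -0.1471  0.1434] pitch=0.000
next [ 0.25  0.12  0.05  0.02  0.01  0.    0.   -0.   -0.   -0.   -0.   -0.
 -0.   -0.    0.   -0.  ]
th [ 0.009  0.006  0.003  0.002  0.001  0.     0.    -0.    -0.001 -0.001
 -0.001 -0.001 -0.001 -0.001 -0.001 -0.001]
s  [0.029 0.015 0.008 0.004 0.002 0.001 0.001 0.001 0.    0.    0.    0.
 0.001 0.001 0.001 0.001]
```

```bash
python3 -m jog '[[0,0.22,0,0,0.2,0,-1],[0,0.11,0,0,0.3,0,-1],[0,0.05,0,0,0.3,0,-1],[0,0.02,0,0,0.2,0,-1]]' | head -1
python3 m.py 0.22 0.11 0.05 0.02
```

```text
t: 22.62
t=22.62 s=0.020 ph=-0.006(pred -0.006) th=0.014(pred 0.000) est th=0.014 w=0.024 d=0.019 sc=62/41 tcp=[ 0.483  -0.1485  0.1434] pitch=0.000
next [-0.42 -0.04  0.09  0.11  0.09  0.07  0.05  0.03  0.02  0.01  0.01  0.
  0.   -0.    0.   -0.  ]
th [ 0.018  0.016  0.013  0.01   0.007  0.005  0.003  0.002  0.001  0.
 -0.    -0.001 -0.001 -0.001 -0.001 -0.001]
s  [0.059 0.063 0.053 0.04  0.029 0.02  0.014 0.01  0.007 0.005 0.003 0.002
 0.002 0.002 0.002 0.002]
```

```bash
python3 -m jog '[[0,-0.42,0,0,0.2,0,-1],[0,-0.04,0,0,0.3,0,-1],[0,0.09,0,0,0.3,0,-1],[0,0.1,0,0,0.2,0,-1]]' | head -1
python3 m.py -0.42 -0.04 0.09 0.1
```

```text
t: 23.18
t=23.18 s=0.035 ph=-0.029(pred -0.030) th=0.006(pred 0.010) est th=0.006 w=-0.037 d=0.016 sc=63/41 tcp=[ 0.513  -0.1499  0.1434] pitch=0.000
next [ 0.3   0.1   0.01 -0.02 -0.02 -0.02 -0.01 -0.01 -0.01 -0.   -0.   -0.
 -0.   -0.    0.   -0.  ]
th [-0.    -0.002 -0.003 -0.003 -0.003 -0.003 -0.002 -0.002 -0.002 -0.002
 -0.002 -0.002 -0.002 -0.001 -0.001 -0.001]
s  [ 0.004 -0.007 -0.009 -0.008 -0.006 -0.004 -0.003 -0.002 -0.001 -0.
  0.     0.     0.001  0.001  0.001  0.001]
```

```bash
python3 -m jog '[[0,0.28,0,0,0.2,0,-1],[0,0.1,0,0,0.35,0,-1],[0,0.02,0,0,0.35,0,-1],[0,0,0,0,0.2,0,-1]]' | head -1
python3 m.py 0.28 0.1 0.02 0
```

```text
t: 23.72
t=23.73 s=-0.007 ph=0.005(pred 0.005) th=-0.001(pred -0.004) est th=-0.001 w=0.006 d=0.018 sc=58/42 tcp=[ 0.5461 -0.1517  0.1434] pitch=0.000
next [-0.1  -0.03  0.    0.01  0.01  0.01  0.01  0.    0.    0.    0.    0.
 -0.   -0.    0.   -0.  ]
th [-0.    -0.    -0.    -0.001 -0.001 -0.001 -0.001 -0.001 -0.001 -0.001
 -0.002 -0.001 -0.001 -0.001 -0.001 -0.001]
s  [0.003 0.006 0.006 0.005 0.004 0.003 0.002 0.002 0.002 0.001 0.001 0.001
 0.001 0.002 0.002 0.002]
```

```bash
python3 -m jog '[[0,-0.1,0,0,0,0.15,-1],[0,0,0,0,0,0.25,-1],[0,0,0,0,0,0.25,-1],[0,0.02,0,0,0,0.2,-1],[0,0.02,0,0,0,0.1,-1]]' | head -1
python3 m.py -0.1 0 0 0.02 0.02
```

```text
t: 24.4
t=24.40 s=0.003 ph=0.000(pred -0.000) th=0.004(pred 0.002) est th=0.004 w=0.014 d=0.020 sc=62/43 tcp=[ 0.5447 -0.1514  0.114 ] pitch=-0.001
next [-0.22 -0.03  0.04  0.05  0.04  0.03  0.02  0.02  0.01  0.01  0.    0.
 -0.   -0.    0.   -0.  ]
th [ 0.006  0.006  0.005  0.003  0.002  0.001  0.    -0.    -0.001 -0.001
 -0.001 -0.001 -0.001 -0.001 -0.001 -0.001]
s  [0.025 0.028 0.024 0.018 0.013 0.01  0.007 0.005 0.004 0.003 0.002 0.002
 0.002 0.002 0.002 0.002]
```

```bash
python3 -m jog '[[0,0,0,0,0.03,0.1,-1],[0,0,0,0,0,0.1,-1],[0,0,0,0,0,0.07,-1],[0,0,0,0,0,0.05,-1],[0,0,0,0,0,0.04,-1]]'
python3 m.py 0 0 0 0 0 | head -1
```

```text
t: 25.08
tool_pos: [0.5461, -0.1516, 0.104]
tool_rot: [2.276, 2.165, 0.0]
contact_force: [-0.2, 0.3, -9.9]
opening: 0.0226
grip_force: 109.0
t=25.07 s=0.020 ph=-0.000(pred -0.000) th=0.020(pred 0.021) est th=0.020 w=0.039 d=0.019 sc=62/42 tcp=[ 0.5461 -0.1516  0.104 ] pitch=0.000
```

Still about 1.3 mm up, so I'll set it down slowly and reduce the grip.

```bash
python3 -m jog '[[0,0,0,0,0,0.03,-1],[0,0,0,0,0,0.02,-1],[0,0,0,0,0,0.01,-1],[0,0,0,0,0,0,-1]]'
python3 -m jog '[[0,0,0,0,0,0.01,-1],[0,0,0,0,0,0,-1],[0,0,0,0,0,0,-1]]' 25
python3 m.py 0 0 0 0 0 0 0 | head -1
```

```text
t: 25.62
tool_pos: [0.5465, -0.1518, 0.1031]
tool_rot: [2.275, 2.164, 0.001]
contact_force: [-4.0, 0.5, -4.0]
opening: 0.0231
grip_force: 109.8
t: 26.0
tool_pos: [0.5465, -0.1518, 0.1028]
tool_rot: [2.275, 2.164, 0.001]
contact_force: [-4.1, -0.0, -0.6]
opening: 0.0231
grip_force: 110.2
t=26.00 s=0.082 ph=-0.000(pred -0.000) th=0.082(pred 0.106) est th=0.082 w=0.129 d=0.011 sc=62/42 tcp=[ 0.5465 -0.1518  0.1028] pitch=0.001
```

```bash
python3 -m jog '[[0,0,0,0,0,0,-0.42],[0,0,0,0,0,0,-0.36],[0,0,0,0,0,0,-0.3],[0,0,0,0,0,0,-0.2],[0,0,0,0,0,0,-0.1]]' 20
python3 -m jog '[[0,0,0,0,0,0,0.1],[0,0,0,0,0,0,0.3],[0,0,0,0,0,0,0.5],[0,0,0,0,0,0,0.5],[0,0,0,0,0,0,0.5]]'
python3 -m jog '[[0,0,0,0,0,-0.2,0.5],[0,0,0,0,0,-0.4,0.5],[0,0,0,0,0,-0.8,0.5],[0,0,0,0,-0.3,-1,0.5],[0,0,0,0,-0.5,-1,0.5]]'
python3 -m jog '[[0,0,0,0,-0.5,-1,0.5],[0,0,0,0,-0.5,-1,0.5],[0,0,0,0,0,-0.5,0.5],[0,0,0,0,0,0,0.5],[0,0,0,0,0,0,0.5]]'
python3 - <<'E'
from h import *
D={n:cam(n) for n in('scene','side')}
a=cv2.resize(D['scene']['img'][130:330,150:283,::-1],None,fx=3,fy=3,interpolation=cv2.INTER_CUBIC)
b=cv2.resize(D['side']['img'][130:280,220:353,::-1],None,fx=3.0,fy=3.0,interpolation=cv2.INTER_CUBIC)
c=np.zeros((600,800,3),np.uint8);c[:a.shape[0],:a.shape[1]]=a;c[:b.shape[0],400:400+b.shape[1]]=b
cv2.imwrite('pics/end.png',c)
E
```

```text
t: 26.68
tool_pos: [0.5464, -0.1517, 0.1021]
tool_rot: [2.276, 2.165, 0.001]
contact_force: [-0.1, 0.2, 0.3]
opening: 0.0383
grip_force: 0.0
t: 27.3
tool_pos: [0.5461, -0.1516, 0.1019]
tool_rot: [2.276, 2.165, -0.0]
contact_force: [0.1, 1.3, -0.5]
opening: 0.0642
grip_force: 0.0
t: 27.92
tool_pos: [0.5222, -0.1505, 0.206]
tool_rot: [2.275, 2.165, 0.001]
contact_force: [-0.3, 0.2, -0.7]
opening: 0.0642
grip_force: 0.0
t: 28.55
tool_pos: [0.492, -0.1487, 0.2775]
tool_rot: [-2.275, -2.164, 0.001]
contact_force: [-0.2, -0.5, 0.5]
opening: 0.064
grip_force: 0.0
```

View pics/end.png

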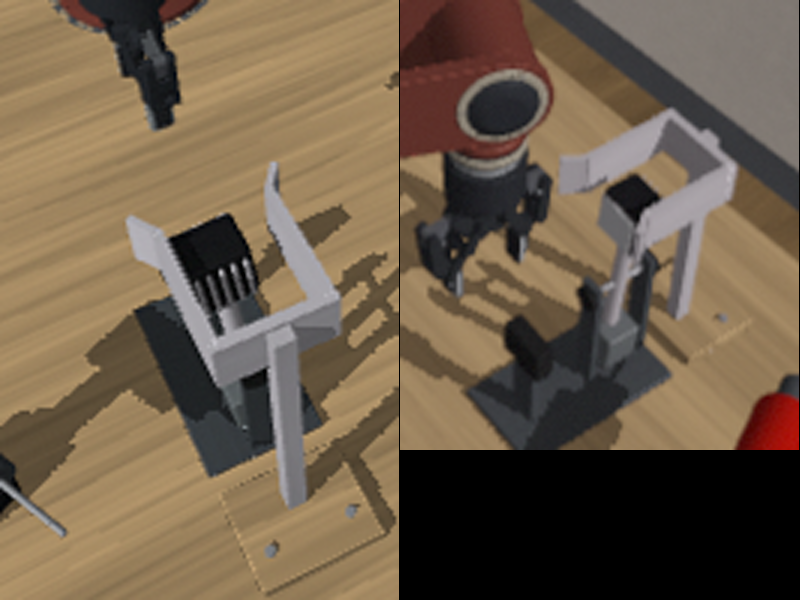

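The stand is flat and square in front of the bracket foot. The lamp head, at (215,250) on the left, rests on the right arm between the two arms, and the gripper is clear. I'm handing in.

```bash
python3 -m jog '[[0,0,0,0,0,0,0.5],[0,0,0,0,0,0,0.5],[0,0,0,0,0,0,0.5],[0,0,0,0,0,0,0.5]]' | head -1
python3 -c "
from station import finish_job
print(finish_job())"
```

```text
t: 29.15
the job is handed in; nothing more can be done
None
```

I handed the job in at about 29 s: by my tracking the lamp stayed balanced upright in the air for about 4 s before the approach, and off its stops all the way in. The stand is parked flat in the bracket and released, with the lamp resting on one arm; the judge's verdict was not shown.

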